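Hold a pair of heel sticks on the sawing board, ready for the saw

TASK

The two wooden heel sticks are to be sawn to one length as a matched pair: lay them on the sawing board with the flat face down, side by side, one along the fence and the other snug against the first, each with an end butted up to the stop block. Then hold the pair with one slanting push on the outer stick, firmly down on the board and towards the fence at once, with the fingers on the stop block's side of the saw slot and clear of it, and finish while still holding and pushing like that: do not let go. Leave the saw, the shoe, the thread cone and the tin where they are.

Things in the scene. Friction and masses are not known exactly. Their poses are not given: they have to be found in the camera images.
- board: sawing board: plywood base fixed to the bench, 190 (own x) x 300 (own y) x 18 mm thick. Origin: centre of its underside. Own x points away from the robot, to the fence; own y runs along the fence to the stop block's end (robot's left). Saw slot: a 3 mm dark line across the board and a 3 mm gap in the fence, at own y = -60 mm
- fence: fence: fixed aluminium angle along the board's far edge, 300 mm long (own y), 35 mm tall above the board's top. Origin: on the board's top, middle of its 25 mm foot. Its face looks to -x, 12.5 mm from the origin, at x = +70 mm of the board. Axes as the board's
- stop: stop block: dark wood with two black screw knobs, 100 (own x) x 30 (own y) x 36 mm tall, 55 mm with knobs; one end at the fence, clamped to the board (fixed), at another place along the fence each time, butting face 105 to 125 mm from the saw slot. Origin: centre of its underside, on the board's top. The butting face looks to -y, 15 mm from the origin. Axes as the board's
- stick_long: longer heel stick: light wood bar of D section, 40 wide (own x), 40 tall, 160 mm long (own y); flat underside, flat sides up to 20 mm, then a half round of 20 mm radius on top. About 0.16 kg, +-30 %. Origin: centre of the flat underside, z up. It starts with the flat face down. Either end may go to the stop block, either stick to the fence
- stick_short: the shorter heel stick, as the longer one but 140 mm long (own y), about 0.14 kg. Origin: centre of its flat underside. Friction of sticks, board, fence and fingers on one another: coefficient about 0.5 to 0.7
- saw: bystander: a tenon saw lying flat on the bench at the robot's right, about 360 mm long, brass back, dark wooden handle; origin near the front of the handle, blade along own x
- shoe: bystander: a tan laced shoe, 270 x 98 x 116 mm, on the bench at the robot's left, toe along own x; origin under its middle
- thread: bystander: a white cone of thread with a black cap, 72 mm across, 170 mm tall, beyond the board to the left; origin under its middle
- tin: bystander: a round metal tin, 94 mm across, 100 mm tall, beyond the board to the right; origin under its middle

How it is judged:
At the end, for the whole second after the job is handed in: Both sticks flat on the board, round side up, parallel to the fence (0.03 rad), butted to the stop within 3 mm, side by side at the fence (3-4 mm). Fingers (over 4 N), 15 mm clear of the slot, push the outer stick: over 5 N on the board, 2 N on the inner stick, which bears 2 N on the fence (y of stick_long in the frame of stop above -0.098 m and y of stick_short in the frame of stop above -0.088 m and angle between the y axis of each of stick_long, stick_short and the y axis of board, either way round below 0.03 rad and angle between each of stick_long, stick_short's own z axis and vertical below 0.05 rad and z of stick_long in the frame of board between 0.015 and 0.021 m and z of stick_short in the frame of board between 0.015 and 0.021 m and linear speed of each of stick_long, stick_short below 0.01 m/s and y of the grasp point in the frame of board above -0.045 m and ((x of stick_long in the frame of board above 0.047 m and x of stick_short in the frame of board above 0.006 m and contact force between stick_long and fence above 2 N and contact force between stick_short and stick_long above 2 N and contact force between stick_short and board above 5 N and contact force between the fingers and stick_short above 4 N) or (x of stick_short in the frame of board above 0.047 m and x of stick_long in the frame of board above 0.006 m and contact force between stick_short and fence above 2 N and contact force between stick_long and stick_short above 2 N and contact force between stick_long and board above 5 N and contact force between the fingers and stick_long above 4 N))); the arm keeps its last pose, push and grip.
It fails at once if the saw, shoe, thread cone or tin is shoved by more than 30 mm (distance of any of saw, shoe, thread, tin from where it was at the start of the episode above 0.03 m).
It also fails if it takes over 72 s, if anything falls off the work surface, if the arm or the gripper's body presses on something with over 40 N, if the wrist force passes 120 N, or if a joint passes its speed limit or range.

ROBOT

A 7-joint arm with a two-finger parallel gripper is mounted at the origin on the work surface. World frame = base frame: x ahead of the robot, y to its left, z up, the work surface at z = 0. Lengths are in m, angles in rad, forces in N, time in s.
With the tool pointing down it reaches from about 0.4 to 0.875 m from the base axis. Payload 19.3 kg.
Tool frame: the origin (TCP) lies midway between the tips of the shut fingers; the grasp point (between the pads) lies 19 mm behind it; z points along the fingers, y is the line along which they close (so a half turn about z gives the same grasp; the last joint's range is limited). The gripper opens to 85 mm and grips with 20 to 120 N. Pads are 22 mm wide; open, the fingers measure 114 mm over their backs; the gripper's body (76 mm by 85 mm) begins 54 mm behind the grasp point. The pads swing forward as they close: fully open they stand 13 mm farther back than shut.
Start: joints at [-1.332, 0.521, -0.036, 1.599, 0.021, 1.021, -0.113], TCP at [0.19, 0.595, 0.231] pointing down, gripper open.
Joint ranges: [-2.91, 2.91], [-0.3, 2.13], [-1.5, 1.42], [0.17, 2.43], [-1.26, 4.41], [0.16, 1.93], [-2.52, 2.52]. Speed limits (rad/s): [1.89, 1.89, 2.39, 2.39, 3.01, 3.01, 3.01].

INTERFACE

Orientations are given as [roll, pitch, yaw] about the fixed x, y, z axes, in that order (R = Rz(yaw) Ry(pitch) Rx(roll)).
In Python, from workcell import * gives the robot as it stands. The module is installed in compiled form; this text tells all that it offers.
- The arm moves only by the tool play_rows, never from a script. Its argument "deltas" is a list of rows, each a list of 7 numbers: the shift along the tool's x, y, z in units of 500 mm (1.0 is 500 mm), then the turn, a rotation vector about the tool's x, y, z in units of 120 degrees (1.0 is 120 degrees), then the closure, from 0 (fully open) to 1 (shut). A call has 1 to 10 rows; each row is the pose to reach, as a shift and turn from the pose commanded when the call began, along the tool's axes at that moment; what a row does not reach only later rows make up. A row lasts 1/10 s, in which the tool goes at most 50 mm and 8.59 degrees, less where a joint would pass 70% of its speed; a pose out of reach is approached as far as the arm can. A call with a number of a shift or a turn outside -1 to 1 is refused whole. A call with a gripper value outside its range is refused whole. The fingers move at their own pace and stop on an object; "newtons" is the grip in N (left out, the last holds). Time passes only in rows, so rows that repeat a pose let the fingers close. It gives the time, the measured TCP pose, the force, the opening and the grip force at its end, in the units of the state.
- observe(): the state, without advancing time (a new reading comes with each control period).
- grab_frame(name): name is "side" or "top" or "wrist"; returns the picture (400x640x3 uint8, red, green, blue); there is no depth.
- get_calibration(name): a dict with "fovy" (degrees; the focal length in pixels is half the picture's height over the tangent of half this angle, whatever the lens; pixels are square), "cx", "cy" (the principal point, pixels), "k1" (the pictures are not rectified: a ray, as slopes to the right and down, at radius r is drawn at 1 + k1 r^2 times it, then the intrinsics apply), "xyz" and "rotation" of the camera in the world. Camera axes: x right, y down, z forward; pixel columns grow to the right and rows downward; lengths in m; the calibration is good to about 2 mm. A picture is of the moment at which its call begins: read the wrist's pose just before it. get_calibration takes no time and is no camera call; for the wrist camera it gives the pose at the moment of the call.
- job_done(): hands the job in; it is judged then, once.
The state is a dict: "clock": time; "qpos": joint angles; "qd": joint speeds; "joint_efforts": joint torques, N m; "position": TCP position; "tool_rot": TCP orientation; "force": force on the tool from outside, world axes, zero at the start; "moment": the same for the moment, N m; "grip_width": finger opening in m; "finger_force": force on a finger pad.
Only numpy, scipy, OpenCV 4.12 (cv2) and the standard library are available. Lean on these libraries where they do the work, as an engineer would, in place of code of your own. Each camera call takes 0.05 s, during which the arm holds its last target. There are 200 camera calls.

## Working session

There is one attempt and no reset: what is moved stays moved. The work goes in short steps, Python scripts to look and compute and a tool call to move; the robot and the scene stay as the last step left them, time stands still between calls to the robot, and variables do not carry over. Pictures are saved under pics/ and viewed, at most 10 in all, crops included, and the job is handed in when it is done.

Besides the shell and the picture viewer there is one more tool, called after ">>>" in YAML: its name, and indented under it one key for each argument. play_rows: Moves the arm, as the interface text tells. Its arguments: {"type":"object","properties":{"deltas":{"type":"array"},"newtons":{"type":"number"}},"required":["deltas"]}

```bash
mkdir -p pics; python3 - <<'E'
from workcell import *
import cv2
for n in ("top","side"):
    f=grab_frame(n); cv2.imwrite(f"pics/{n}0.png",f[:,:,::-1]); print(n,get_calibration(n))
print(observe())
E
```

```text
top {'fovy': 50.249462924265806, 'cx': 329.60478605810266, 'cy': 200.96666123013492, 'k1': -0.055773259091745644, 'xyz': array([2.90088257e-01, 6.05239467e-04, 1.73754631e+00]), 'rotation': array([-2.98571370e+00,  1.12407029e-03, -1.59585098e+00])}
side {'fovy': 48.49553518535496, 'cx': 308.7072593507619, 'cy': 196.90256012409648, 'k1': 0.00151417715941367, 'xyz': array([ 0.54039966, -0.90134592,  1.18616393]), 'rotation': array([-2.47928859,  0.00711358, -0.06029717])}
{'clock': 0.1, 'qpos': array([-1.33218658,  0.52194404, -0.03631077,  1.59992975,  0.02121672,
        1.02111934, -0.11277021]), 'qd': array([ 0.00107141, -0.0020802 , -0.00067822, -0.00082037, -0.00146545,
       -0.00115657, -0.00103183]), 'joint_efforts': array([ 3.82318947e-03, -9.28486991e+01,  1.98415495e+00, -3.70537055e+01,
        1.81270443e-02,  5.26581236e-03,  5.84130589e-05]), 'position': array([0.18990861, 0.59513719, 0.23079755]), 'tool_rot': array([-3.14058183e+00,  9.37282037e-05,  2.83279568e+00]), 'force': array([-0.21101938, -0.02404468, -0.58605172]), 'moment': array([ 0.04386366, -0.00107728,  0.02871788]), 'finger_force': 0.0, 'grip_width': 0.08524482514650653}
```

View pics/top0.png

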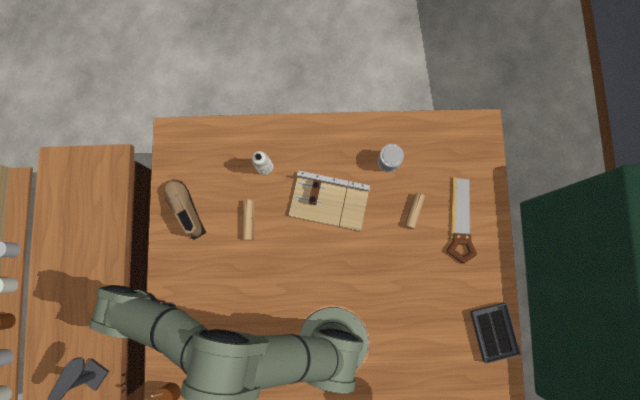

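View pics/side0.png

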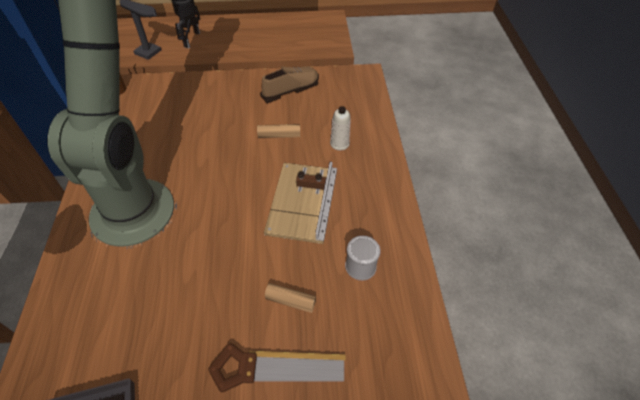

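```bash
cat > h.py <<'E'
from workcell import *
import numpy as np, cv2
from scipy.spatial.transform import Rotation as Ro
def cal(n):
    c=get_calibration(n); f=200/np.tan(np.radians(c["fovy"])/2)
    K=np.array([[f,0,c["cx"]],[0,f,c["cy"]],[0,0,1]]); D=np.array([c["k1"],0,0,0.])
    return K,D,np.array(c["xyz"]),Ro.from_euler("xyz",c["rotation"])
def cast(C,px,z):
    "pixels -> world points on the plane at height z"
    K,D,p,R=C; px=np.array(px,float).reshape(-1,1,2)
    s=cv2.undistortPoints(px,K,D)[:,0]; d=R.apply(np.c_[s,np.ones(len(s))])
    return p+d*((z-p[2])/d[:,2])[:,None]
def proj(C,P):
    K,D,p,R=C
    return cv2.projectPoints(np.array(P,float).reshape(-1,1,3),R.inv().as_matrix(),-R.inv().apply(p),K,D)[0][:,0]
def shot(n,name):
    C=cal(n); f=grab_frame(n)[:,:,::-1].copy(); cv2.imwrite("pics/"+name,f); return C,f
def move(xyz,rpy):
    "deltas in call units from current measured pose"
    o=observe(); R=Ro.from_euler("xyz",o["tool_rot"])
    t=R.inv().apply(np.array(xyz)-o["position"])/.5
    w=(R.inv()*Ro.from_euler("xyz",rpy)).as_rotvec()/np.radians(120)
    return np.round(np.r_[t,w],4)
E
python3 - <<'E'
from h import *
C=cal("top");S=cal("side")
f=cv2.imread("pics/top0.png"); hsv=cv2.cvtColor(f,cv2.COLOR_BGR2HSV)
for p in [(247,220),(414,211),(310,210),(355,215),(260,260),(380,240),(230,200)]: print(p,hsv[p[1],p[0]])
print(cast(C,[(247,220),(414,211)],.03).round(3)); print(cast(S,[(279,131),(290,297)],.03).round(3))
print(cast(C,[(328,203)],.018).round(3),cast(C,[(263,165),(391,157)],.1).round(3))
E
```

```text
(247, 220) [ 17  86 201]
(414, 211) [ 17  92 186]
(310, 210) [ 19  85 183]
(355, 215) [ 19  81 186]
(260, 260) [ 14 128 163]
(380, 240) [ 14 131 169]
(230, 200) [ 14 134 168]
[[ 0.489  0.331  0.03 ]
 [ 0.509 -0.345  0.03 ]]
[[ 0.495  0.318  0.03 ]
 [ 0.513 -0.353  0.03 ]]
[[0.552 0.003 0.018]] [[ 0.698  0.255  0.1  ]
 [ 0.717 -0.251  0.1  ]]
```

```bash
cat >> h.py <<'E'
def blobs(f,amin):
    h=cv2.cvtColor(f,cv2.COLOR_BGR2HSV)
    m=cv2.inRange(h,(12,50,120),(25,110,255)); m=cv2.morphologyEx(m,cv2.MORPH_OPEN,np.ones((3,3)))
    return [c for c in cv2.findContours(m,cv2.RETR_EXTERNAL,cv2.CHAIN_APPROX_NONE)[0] if cv2.contourArea(c)>amin]
E
python3 - <<'E'
from h import *
for n,f in (("top","pics/top0.png"),("side","pics/side0.png")):
    C=cal(n)
    for c in blobs(cv2.imread(f),200):
        w=cast(C,c.reshape(-1,2),.02)[:,:2]
        (a,b,ang)=cv2.minAreaRect((w*1000).astype(np.float32)); print(n,np.round(a),np.round(b),round(ang,1),cv2.boundingRect(c))
E
```

```text
top [493. 329.] [ 40. 160.] 87.7 (243, 200, 11, 40)
top [ 513. -352.] [ 36. 143.] 68.7 (407, 194, 18, 34)
top [550.   1.] [302. 168.] 76.5 (289, 182, 80, 49)
top [600. 621.] [141.  76.] 24.6 (165, 181, 23, 32)
top [ 592. 1370.] [325.  41.] 5.6 (0, 165, 10, 76)
side [551.  -2.] [305. 162.] 77.0 (265, 164, 59, 78)
```

```bash
python3 - <<'E'
from h import *
K,D,p,R=cal("wrist"); o=observe(); T=Ro.from_euler("xyz",o["tool_rot"])
print(K[0,0],D,"cam in tool",T.inv().apply(p-o["position"]).round(3),(T.inv()*R).as_matrix().round(2))
print(move([.493,.329,.25],[np.pi,0,3.10]))
E
```

```text
305.5234943833079 [-0.02570114  0.          0.          0.        ] cam in tool [ 0.068  0.    -0.143] [[ 0.   -0.96 -0.27]
 [ 1.    0.    0.  ]
 [-0.   -0.27  0.96]]
[-7.393e-01 -3.229e-01 -3.800e-02 -5.000e-04 -0.000e+00 -1.276e-01]
```

>>> play_rows:
  deltas:
    - [-0.74, -0.323, -0.04, 0, 0, -0.128, 0]
    - [-0.74, -0.323, -0.04, 0, 0, -0.128, 0]
    - [-0.74, -0.323, -0.04, 0, 0, -0.128, 0]
    - [-0.74, -0.323, -0.04, 0, 0, -0.128, 0]
    - [-0.74, -0.323, -0.04, 0, 0, -0.128, 0]
    - [-0.74, -0.323, -0.04, 0, 0, -0.128, 0]
    - [-0.74, -0.323, -0.04, 0, 0, -0.128, 0]
    - [-0.74, -0.323, -0.04, 0, 0, -0.128, 0]
    - [-0.74, -0.323, -0.04, 0, 0, -0.128, 0]
    - [-0.74, -0.323, -0.04, 0, 0, -0.128, 0]

```text
clock: 1.1
position: [0.4943, 0.3277, 0.2509]
tool_rot: [-3.141, -0.0, 3.098]
force: [-0.5, 0.1, -0.1]
grip_width: 0.0853
finger_force: 0.0
```

```bash
python3 - <<'E'
from h import *
C,f=shot("wrist","w1.png"); print(observe()["position"],observe()["qpos"].round(2))
for c in blobs(f,1500):
    w=cast(C,c.reshape(-1,2),.01)[:,:2]
    (a,b,ang)=cv2.minAreaRect((w*1000).astype(np.float32)); print(np.round(a),np.round(b),round(ang,1),cv2.boundingRect(c))
E
```

```text
[0.49310405 0.32911773 0.25095036] [-0.67  0.45 -0.02  1.67  0.01  1.03  0.83]
[564.  42.] [213. 162.] 76.9 (35, 158, 160, 114)
```

View pics/w1.png

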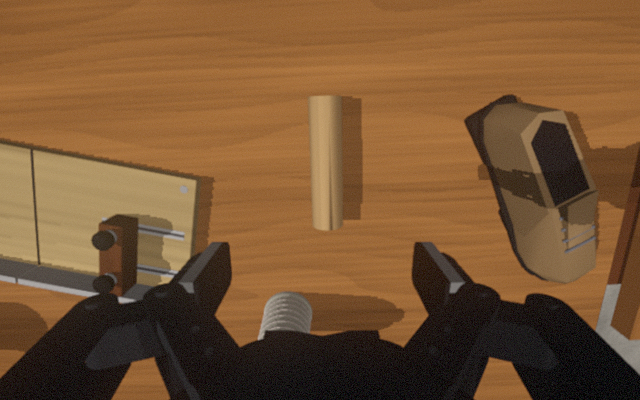

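```bash
python3 - <<'E'
from h import *
C=cal("wrist"); f=cv2.imread("pics/w1.png"); h=cv2.cvtColor(f,cv2.COLOR_BGR2HSV)
print(h[160,300:356:3].tolist())
for r in (120,160,200): print(r,np.abs(np.diff(h[r,300:355,1].astype(int))).tolist())
print(cast(C,[(326,96),(326.5,230)],.04),cast(C,[(326,96),(326.5,230)],.02))
E
```

```text
[[15, 166, 161], [14, 157, 161], [15, 166, 158], [15, 152, 161], [18, 118, 169], [17, 114, 185], [18, 117, 183], [18, 110, 195], [18, 113, 190], [18, 124, 183], [16, 119, 163], [15, 120, 153], [16, 117, 137], [17, 123, 124], [15, 137, 110], [14, 177, 114], [15, 172, 117], [15, 157, 117], [14, 158, 118]]
120 [4, 1, 4, 7, 1, 2, 14, 11, 9, 6, 4, 11, 5, 5, 5, 1, 5, 6, 1, 7, 3, 0, 5, 8, 3, 0, 5, 6, 7, 2, 3, 2, 3, 2, 7, 2, 3, 9, 3, 5, 13, 15, 16, 4, 6, 20, 17, 1, 1, 25, 32, 4, 19, 19]
160 [13, 2, 2, 6, 1, 4, 12, 12, 14, 24, 13, 3, 6, 15, 5, 5, 6, 2, 0, 8, 1, 7, 9, 5, 6, 3, 8, 10, 5, 0, 2, 3, 0, 7, 8, 2, 21, 16, 1, 1, 0, 13, 18, 19, 3, 21, 1, 15, 10, 4, 9, 1, 5, 5]
200 [9, 5, 3, 3, 12, 10, 14, 15, 6, 4, 31, 10, 4, 1, 0, 1, 5, 10, 5, 6, 4, 1, 2, 7, 8, 2, 5, 1, 9, 7, 10, 8, 3, 3, 9, 2, 4, 5, 14, 13, 4, 18, 8, 6, 25, 29, 6, 9, 26, 34, 8, 32, 36, 4]
[[0.41251242 0.33761823 0.04      ]
 [0.57158805 0.33265775 0.04      ]] [[0.41179603 0.3379428  0.02      ]
 [0.57986959 0.33270173 0.02      ]]
```

```bash
python3 - <<'E'
from h import *
C=cal("wrist"); f=cv2.imread("pics/w1.png"); h=cv2.cvtColor(f,cv2.COLOR_BGR2HSV)
m=np.zeros((400,640),np.uint8); m[80:245,290:365]=cv2.inRange(h,(14,60,60),(24,140,255))[80:245,290:365]
m=cv2.morphologyEx(m,cv2.MORPH_OPEN,np.ones((3,3)))
c=max(cv2.findContours(m,0,1)[0],key=cv2.contourArea)
w=cast(C,c.reshape(-1,2),.025)[:,:2]
print([np.round(x,1) for x in cv2.minAreaRect((w*1000).astype(np.float32))],cv2.boundingRect(c))
print(move([.492,.335,.006],[np.pi,0,3.110]))
E
```

```text
[array([494.3, 334.8]), array([ 39.2, 167.1]), np.float64(89.2)] (308, 95, 35, 136)
[ 2.300e-03  1.170e-02  4.899e-01 -1.000e-04 -4.000e-04 -4.600e-03]
```

>>> play_rows:
  deltas:
    - [0.002, 0.012, 0.3, 0, 0, -0.006, 0]
    - [0.002, 0.012, 0.3, 0, 0, -0.006, 0]
    - [0.002, 0.012, 0.3, 0, 0, -0.006, 0]
    - [0.002, 0.012, 0.4, 0, 0, -0.006, 0]
    - [0.002, 0.012, 0.49, 0, 0, -0.006, 0]
    - [0.002, 0.012, 0.49, 0, 0, -0.006, 0]
    - [0.002, 0.012, 0.49, 0, 0, -0.006, 0]

```text
clock: 1.85
position: [0.4919, 0.3361, 0.007]
tool_rot: [-3.141, -0.001, 3.115]
force: [0.5, 0.2, 0.7]
grip_width: 0.0854
finger_force: 0.0
```

>>> play_rows:
  deltas:
    - [0, 0, 0, 0, 0, 0, 1]
    - [0, 0, 0, 0, 0, 0, 1]
    - [0, 0, 0, 0, 0, 0, 1]
    - [0, 0, 0, 0, 0, 0, 1]
    - [0, 0, 0, 0, 0, 0, 1]
    - [0, 0, 0, 0, 0, 0, 1]
    - [0, 0, 0, 0, 0, 0, 1]
    - [0, 0, 0, 0, 0, 0, 1]
  newtons: 40

```text
clock: 2.65
position: [0.4933, 0.3356, 0.008]
tool_rot: [3.14, 0.002, 3.113]
force: [-2.7, -2.1, 16.4]
grip_width: 0.039
finger_force: 38.8
```

>>> play_rows:
  deltas:
    - [0, 0, -0.1, 0, 0, 0, 1]
    - [0, 0, -0.2, 0, 0, 0, 1]
    - [0, 0, -0.3, 0, 0, 0, 1]
    - [0, 0, -0.4, 0, 0, 0, 1]
    - [0, 0, -0.48, 0, 0, 0, 1]
    - [0, 0, -0.48, 0, 0, 0, 1]

```text
clock: 3.25
position: [0.4944, 0.3363, 0.2525]
tool_rot: [3.136, 0.007, 3.113]
force: [1.0, -0.4, -2.2]
grip_width: 0.0386
finger_force: 43.7
```

```bash
python3 - <<'E'
from h import *
print(observe()["grip_width"],observe()["force"],move([.425,-.02,.25],[np.pi,0,1.335]))
E
```

```text
0.03862324805780367 [ 0.97063224 -0.37113811 -2.22114747] [ 1.183e-01 -7.163e-01  0.000e+00  4.900e-03 -1.000e-04  8.489e-01]
```

>>> play_rows:
  deltas:
    - [0.118, -0.716, 0, 0.005, 0, 0.849, 1]
    - [0.118, -0.716, 0, 0.005, 0, 0.849, 1]
    - [0.118, -0.716, 0, 0.005, 0, 0.849, 1]
    - [0.118, -0.716, 0, 0.005, 0, 0.849, 1]
    - [0.118, -0.716, 0, 0.005, 0, 0.849, 1]
    - [0.118, -0.716, 0, 0.005, 0, 0.849, 1]
    - [0.118, -0.716, 0, 0.005, 0, 0.849, 1]
    - [0.118, -0.716, 0, 0.005, 0, 0.849, 1]
    - [0.118, -0.716, 0, 0.005, 0, 0.849, 1]
    - [0.118, -0.716, 0, 0.005, 0, 0.849, 1]

```text
clock: 4.25
position: [0.4231, -0.0217, 0.2463]
tool_rot: [-3.136, 0.005, 1.606]
force: [0.3, -0.1, -1.3]
grip_width: 0.0391
finger_force: 43.7
```

```bash
python3 - <<'E'
from h import *
print(observe()["position"],observe()["tool_rot"],move([.425,-.02,.25],[np.pi,0,1.335]))
E
```

```text
[ 0.42312417 -0.02168084  0.24633287] [-3.13593264  0.00521399  1.60572866] [ 0.0032  0.0038 -0.0074 -0.0023  0.0028  0.1293]
```

>>> play_rows:
  deltas:
    - [0.003, 0.004, -0.007, -0.002, 0.003, 0.129, 1]
    - [0.003, 0.004, -0.007, -0.002, 0.003, 0.129, 1]
    - [0.003, 0.004, -0.007, -0.002, 0.003, 0.129, 1]
    - [0.003, 0.004, -0.007, -0.002, 0.003, 0.129, 1]

```text
clock: 4.65
position: [0.4253, -0.0194, 0.2497]
tool_rot: [-3.141, 0.0, 1.347]
force: [0.2, -0.2, -2.0]
grip_width: 0.0391
finger_force: 43.7
```

```bash
python3 - <<'E'
from h import *
C,f=shot("wrist","w2.png"); np.savez("pics/w2.npz",p=C[2],q=C[3].as_quat()); print(observe()["position"],observe()["qpos"].round(2))
E
```

```text
[ 0.42531204 -0.01941224  0.24970771] [-0.47  0.19  0.43  2.09 -0.1   0.89 -0.2 ]
```

View pics/w2.png

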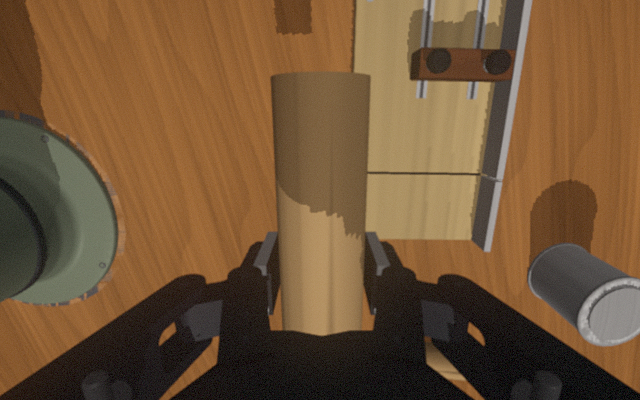

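```bash
python3 - <<'E'
from h import *
f=cv2.imread("pics/w2.png"); cv2.imwrite("pics/w2c.png",cv2.resize(f[30:110,390:540],None,fx=5,fy=5,interpolation=cv2.INTER_CUBIC))
C=cal("wrist"); g=cv2.cvtColor(f,cv2.COLOR_BGR2GRAY).astype(int); h=cv2.cvtColor(f,cv2.COLOR_BGR2HSV).astype(int)
for c in (380,470): 
    r=165+np.argmin(g[165:185,c]); s=225+np.argmax(np.abs(np.diff(h[225:255,c,1]))); print("slot",c,r,"bottom edge",s)
    print(cast(C,[(c,r),(c,s)],.018).round(4))
for r in (100,140,200,220): print(r,g[r,460:525].tolist())
for r in (5,30,60): print(r,h[r,345:365,1].tolist())
E
```

```text
slot 380 172 bottom edge 241
[[ 0.4952 -0.0442  0.018 ]
 [ 0.4794 -0.1366  0.018 ]]
slot 470 174 bottom edge 239
[[ 0.6055 -0.0715  0.018 ]
 [ 0.5976 -0.1606  0.018 ]]
100 [152, 157, 156, 153, 153, 154, 150, 152, 152, 153, 149, 153, 151, 147, 154, 155, 155, 154, 157, 154, 159, 156, 159, 160, 161, 160, 159, 144, 117, 104, 106, 105, 77, 66, 67, 67, 68, 67, 68, 71, 64, 69, 67, 65, 64, 68, 66, 67, 88, 139, 162, 164, 163, 162, 166, 159, 129, 115, 110, 110, 109, 112, 105, 108, 106]
140 [154, 155, 154, 152, 151, 150, 152, 150, 154, 154, 155, 150, 153, 156, 157, 161, 164, 164, 162, 160, 160, 157, 137, 113, 107, 106, 88, 68, 66, 69, 68, 65, 67, 73, 64, 73, 67, 72, 69, 75, 66, 70, 110, 155, 164, 162, 162, 165, 160, 144, 116, 107, 106, 107, 114, 106, 110, 108, 107, 104, 106, 107, 109, 106, 108]
200 [150, 155, 158, 155, 154, 156, 154, 154, 154, 154, 157, 156, 149, 120, 107, 108, 104, 86, 71, 69, 68, 71, 67, 68, 73, 68, 69, 67, 72, 72, 63, 80, 117, 152, 159, 161, 163, 164, 157, 131, 108, 107, 110, 114, 117, 110, 114, 107, 110, 112, 117, 118, 117, 115, 114, 119, 118, 118, 117, 117, 110, 113, 114, 109, 106]
220 [156, 156, 159, 153, 152, 155, 153, 156, 155, 160, 147, 115, 107, 99, 80, 67, 64, 65, 68, 67, 74, 70, 64, 70, 64, 58, 65, 74, 86, 138, 157, 160, 161, 164, 160, 139, 113, 97, 103, 100, 105, 109, 114, 115, 118, 117, 113, 110, 110, 111, 114, 115, 119, 118, 116, 115, 113, 117, 123, 119, 120, 112, 111, 110, 110]
5 [154, 168, 162, 158, 162, 168, 168, 161, 159, 162, 138, 110, 113, 106, 105, 107, 106, 110, 109, 109]
30 [167, 169, 165, 155, 158, 163, 171, 163, 148, 142, 110, 111, 107, 103, 106, 106, 113, 107, 105, 110]
60 [155, 161, 159, 156, 176, 156, 171, 164, 111, 124, 105, 109, 104, 109, 110, 112, 109, 111, 112, 105]
```

View pics/w2c.png

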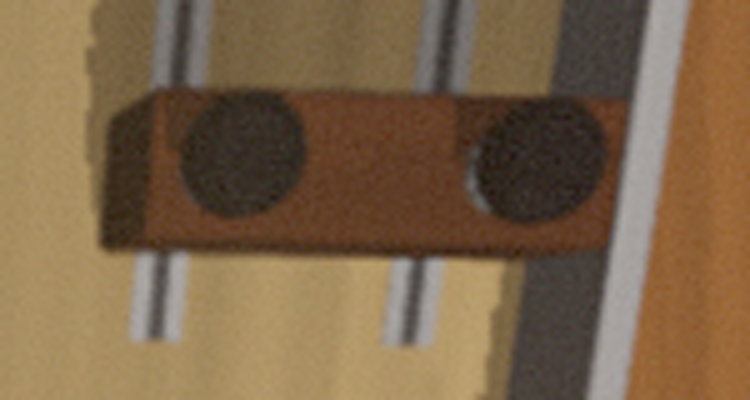

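```bash
cat > bd.py <<'E'
from h import *
z=np.load("pics/w2.npz"); K,D,_,_=cal("wrist"); C=(K,D,z["p"],Ro.from_quat(z["q"]))
E
python3 - <<'E'
from bd import *
ang=lambda w:np.degrees(np.arctan2(*(w[-1]-w[0])[[1,0]]))
for n,px,z in (("fence base",[(491.8,100),(486,140),(477,200),(474,220)],.018),("fence top",[(508.8,100),(502.2,140),(491.8,200),(488.9,220)],.053),
 ("left",[(355,5),(354.5,30),(353.3,60)],.018),("stop base",[(410,79.8),(497,81)],.018),("stop top",[(419,78.6),(511,79.5)],.054),("slot",[(370,172),(380,172),(470,174),(480,174.3)],.018)):
    w=cast(C,px,z); print(n,ang(w).round(2),w.round(4).tolist())
E
```

```text
fence base -103.16 [[0.6395, 0.0125, 0.018], [0.6288, -0.0332, 0.018], [0.6113, -0.1078, 0.018], [0.6051, -0.1345, 0.018]]
fence top -103.39 [[0.6391, 0.0119, 0.053], [0.629, -0.0296, 0.053], [0.6125, -0.0971, 0.053], [0.6073, -0.1215, 0.053]]
left -103.13 [[0.5006, 0.1456, 0.018], [0.4951, 0.1211, 0.018], [0.4878, 0.0908, 0.018]]
stop base -12.98 [[0.5478, 0.0556, 0.018], [0.6472, 0.0327, 0.018]]
stop top -12.72 [[0.5469, 0.0539, 0.054], [0.6422, 0.0324, 0.054]]
slot -13.83 [[0.483, -0.0414, 0.018], [0.4952, -0.0442, 0.018], [0.6055, -0.0715, 0.018], [0.6179, -0.0746, 0.018]]
```

```bash
cat >> h.py <<'E'
YAW=-np.radians(13.2); RB=Ro.from_euler("z",YAW); OB=np.array([.5643,.0005,0])
def b2w(p): return OB+RB.apply(p)
def w2b(p): return RB.inv().apply(np.array(p)-OB)
def bmove(p,rpy): "target in board axes; z world height"; return move(b2w(p),(RB*Ro.from_euler("xyz",rpy)).as_euler("xyz"))
E
python3 - <<'E'
from h import *
d=[np.pi,0,np.pi/2]
print(bmove([.005,-.048,.09],d),bmove([.005,-.048,.027],d))
E
```

```text
[ 4.500e-03  2.719e-01  3.191e-01 -5.000e-04  1.000e-04  3.100e-03] [ 4.500e-03  2.720e-01  4.451e-01 -5.000e-04  1.000e-04  3.100e-03]
```

>>> play_rows:
  deltas:
    - [0.0045, 0.272, 0.2, 0, 0, 0.003, 1]
    - [0.0045, 0.272, 0.25, 0, 0, 0.003, 1]
    - [0.0045, 0.272, 0.32, 0, 0, 0.003, 1]
    - [0.0045, 0.272, 0.32, 0, 0, 0.003, 1]
    - [0.0045, 0.272, 0.38, 0, 0, 0.003, 1]
    - [0.0045, 0.272, 0.42, 0, 0, 0.003, 1]
    - [0.0045, 0.272, 0.445, 0, 0, 0.003, 1]
    - [0.0045, 0.272, 0.445, 0, 0, 0.003, 1]

```text
clock: 5.5
position: [0.5576, -0.048, 0.0261]
tool_rot: [-3.139, 0.0, 1.339]
force: [0.5, -1.3, -1.0]
grip_width: 0.0388
finger_force: 46.6
```

```bash
python3 - <<'E'
from h import *
o=observe(); print(w2b(o["position"]),o["tool_rot"],bmove([.005,-.020,.027],[np.pi,0,np.pi/2]))
E
```

```text
[ 0.00456554 -0.04873494  0.02608583] [-3.13886274e+00  2.45818104e-04  1.33857186e+00] [ 0.0575  0.0008 -0.0018 -0.0013  0.0001 -0.0009]
```

>>> play_rows:
  deltas:
    - [0.015, 0, 0, 0, 0, 0, 1]
    - [0.025, 0, 0, 0, 0, 0, 1]
    - [0.03, 0, 0, 0, 0, 0, 1]
    - [0.034, 0, 0, 0, 0, 0, 1]
    - [0.037, 0, 0, 0, 0, 0, 1]
    - [0.037, 0, 0, 0, 0, 0, 1]

```text
clock: 6.1
position: [0.5622, -0.0316, 0.0275]
tool_rot: [-3.141, 0.002, 1.336]
force: [-4.4, -10.0, 1.3]
grip_width: 0.0387
finger_force: 46.9
```

>>> play_rows:
  deltas:
    - [0, 0, 0, 0, 0, 0, 0]
    - [0, 0, 0, 0, 0, 0, 0]
    - [0, 0, 0, 0, 0, 0, 0]
    - [0, 0, 0, 0, 0, 0, 0]
    - [0, 0, 0, 0, 0, 0, 0]
    - [0, 0, -0.1, 0, 0, 0, 0]
    - [0, 0, -0.2, 0, 0, 0, 0]
    - [0, 0, -0.2, 0, 0, 0, 0]
    - [0, 0, -0.2, 0, 0, 0, 0]

```text
clock: 7.0
position: [0.5632, -0.0296, 0.1282]
tool_rot: [3.14, -0.001, 1.337]
force: [-0.5, 0.2, -0.9]
grip_width: 0.0857
finger_force: 0.0
```

```bash
python3 - <<'E'
from h import *
o=observe(); print(w2b(o["position"]),o["qpos"].round(2),bmove([-.05,-.031,.13],[np.pi,0,np.pi]))
E
```

```text
[ 0.00584249 -0.02957754  0.12822122] [-0.31  0.59  0.37  1.87 -0.31  0.74 -0.01] [-3.200e-03 -1.117e-01 -3.700e-03  8.000e-04  1.000e-04 -7.515e-01]
```

>>> play_rows:
  deltas:
    - [-0.003, -0.11, 0, 0, 0, -0.75, 0]
    - [-0.003, -0.11, 0, 0, 0, -0.75, 0]
    - [-0.003, -0.11, 0, 0, 0, -0.75, 0]
    - [-0.003, -0.11, 0, 0, 0, -0.75, 0]
    - [-0.003, -0.11, 0, 0, 0, -0.75, 0]
    - [-0.003, -0.11, 0, 0, 0, -0.75, 0]
    - [-0.003, -0.11, 0, 0, 0, -0.75, 0]
    - [-0.003, -0.11, 0, 0, 0, -0.75, 0]
    - [-0.003, -0.11, 0, 0, 0, -0.75, 0]
    - [-0.003, -0.11, 0, 0, 0, -0.75, 0]

```text
clock: 8.0
position: [0.5082, -0.0185, 0.1261]
tool_rot: [-3.141, -0.003, 2.843]
force: [0.8, -0.6, 0.6]
grip_width: 0.0857
finger_force: 0.0
```

```bash
python3 - <<'E'
from h import *
o=observe(); print(w2b(o["position"]),o["qpos"].round(2),bmove([-.05,-.031,.013],[np.pi,0,np.pi]))
C,f=shot("wrist","w3.png")
E
```

```text
[-0.05031066 -0.03128156  0.12611669] [-0.05  0.49 -0.04  1.99  0.03  0.66  1.16] [-1.200e-03  7.000e-04  2.262e-01 -1.000e-04 -1.300e-03 -3.240e-02]
```

View pics/w3.png

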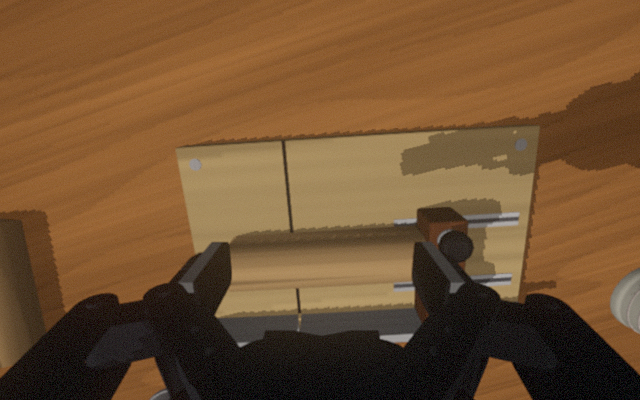

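>>> play_rows:
  deltas:
    - [0, 0, 0, 0, 0, -0.032, 0]
    - [0, 0, 0.1, 0, 0, -0.032, 0]
    - [0, 0, 0.17, 0, 0, -0.032, 0]
    - [0, 0, 0.226, 0, 0, -0.032, 0]
    - [0, 0, 0.226, 0, 0, -0.032, 0]

```text
clock: 8.55
position: [0.5061, -0.0185, 0.0107]
tool_rot: [-3.14, -0.007, 2.902]
force: [0.3, 0.2, 0.9]
grip_width: 0.0853
finger_force: 0.0
```

>>> play_rows:
  deltas:
    - [-0.03, 0, 0, 0, 0, 0, 0]
    - [-0.05, 0, 0, 0, 0, 0, 0]
    - [-0.065, 0, 0, 0, 0, 0, 0]
    - [-0.08, 0, 0, 0, 0, 0, 0]
    - [-0.095, 0, 0, 0, 0, 0, 0]
    - [-0.11, 0, 0, 0, 0, 0, 0]
    - [-0.12, 0, 0, 0, 0, 0, 0]
    - [-0.12, 0, 0, 0, 0, 0, 0]

```text
clock: 9.35
position: [0.5678, -0.033, 0.0141]
tool_rot: [3.142, -0.0, 2.904]
force: [0.3, 0.2, -0.3]
grip_width: 0.0854
finger_force: 0.0
```

>>> play_rows:
  deltas:
    - [-0.006, 0, 0, 0, 0, 0, 0]
    - [-0.012, 0, 0, 0, 0, 0, 0]
    - [-0.016, 0, 0, 0, 0, 0, 0]
    - [-0.02, 0, 0, 0, 0, 0, 0]
    - [-0.022, 0, 0, 0, 0, 0, 0]
    - [-0.022, 0, 0, 0, 0, 0, 0]

```text
clock: 9.95
position: [0.5751, -0.0347, 0.0138]
tool_rot: [-3.141, -0.006, 2.905]
force: [-17.6, 3.6, 12.3]
grip_width: 0.0857
finger_force: 9.0
```

```bash
python3 - <<'E'
from h import *
o=observe(); print(w2b(o["position"]),o["force"],RB.inv().apply(o["force"]))
C,f=shot("wrist","w4.png")
E
```

```text
[ 0.01855119 -0.03183414  0.01382332] [-17.55952362   3.60013895  12.29607123] [-17.9176766   -0.50471317  12.29607123]
```

View pics/w4.png

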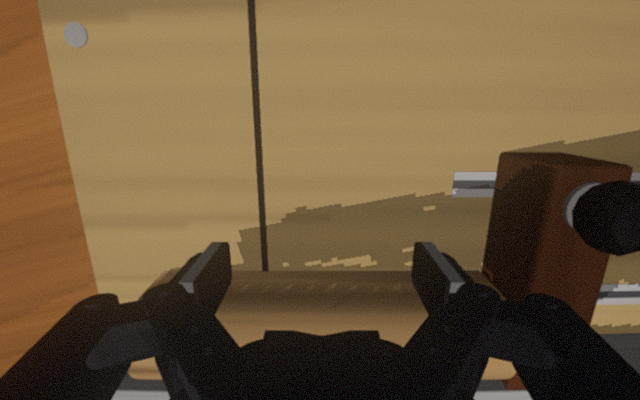

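>>> play_rows:
  deltas:
    - [0.05, 0, 0, 0, 0, 0, 0]
    - [0.07, 0, -0.1, 0, 0, 0, 0]
    - [0.07, 0, -0.2, 0, 0, 0, 0]
    - [0.07, 0, -0.3, 0, 0, 0, 0]
    - [0.07, 0, -0.4, 0, 0, 0, 0]
    - [0.07, 0, -0.47, 0, 0, 0, 0]
    - [0.07, 0, -0.47, 0, 0, 0, 0]

```text
clock: 10.7
position: [0.5461, -0.0272, 0.2543]
tool_rot: [3.14, 0.007, 2.904]
force: [-0.8, -0.5, -0.4]
grip_width: 0.0856
finger_force: 0.0
```

```bash
python3 - <<'E'
from h import *
print(observe()["position"],move([.51,-.352,.25],[np.pi,0,2.77]))
E
```

```text
[ 0.54605281 -0.02718253  0.2542999 ] [-0.083  -0.6483  0.0079  0.0012  0.0032  0.0638]
```

>>> play_rows:
  deltas:
    - [-0.083, -0.648, 0.008, 0, 0.003, 0.064, 0]
    - [-0.083, -0.648, 0.008, 0, 0.003, 0.064, 0]
    - [-0.083, -0.648, 0.008, 0, 0.003, 0.064, 0]
    - [-0.083, -0.648, 0.008, 0, 0.003, 0.064, 0]
    - [-0.083, -0.648, 0.008, 0, 0.003, 0.064, 0]
    - [-0.083, -0.648, 0.008, 0, 0.003, 0.064, 0]
    - [-0.083, -0.648, 0.008, 0, 0.003, 0.064, 0]
    - [-0.083, -0.648, 0.008, 0, 0.003, 0.064, 0]
    - [-0.083, -0.648, 0.008, 0, 0.003, 0.064, 0]
    - [-0.083, -0.648, 0.008, 0, 0.003, 0.064, 0]

```text
clock: 11.7
position: [0.5084, -0.3507, 0.2449]
tool_rot: [-3.142, -0.007, 2.771]
force: [0.2, 0.5, -0.9]
grip_width: 0.0857
finger_force: 0.0
```

```bash
python3 - <<'E'
from h import *
o=observe(); print(o["position"],o["tool_rot"],o["qpos"].round(2))
C,f=shot("wrist","w5.png"); h=cv2.cvtColor(f,cv2.COLOR_BGR2HSV)
m=np.zeros((400,640),np.uint8); m[60:250,240:400]=cv2.inRange(h,(14,60,60),(24,140,255))[60:250,240:400]
m=cv2.morphologyEx(m,cv2.MORPH_OPEN,np.ones((3,3)))
c=max(cv2.findContours(m,0,1)[0],key=cv2.contourArea)
w=cast(C,c.reshape(-1,2),.025)[:,:2]
print([np.round(x,1) for x in cv2.minAreaRect((w*1000).astype(np.float32))],cv2.boundingRect(c))
E
```

```text
[ 0.50836077 -0.35069563  0.2449174 ] [-3.14151678 -0.00747466  2.77118368] [ 0.47  0.5   0.06  1.6  -0.03  1.05  1.73]
[array([ 515.4, -348.5]), array([ 39.2, 146.3]), np.float64(69.3)] (308, 110, 34, 120)
```

View pics/w5.png

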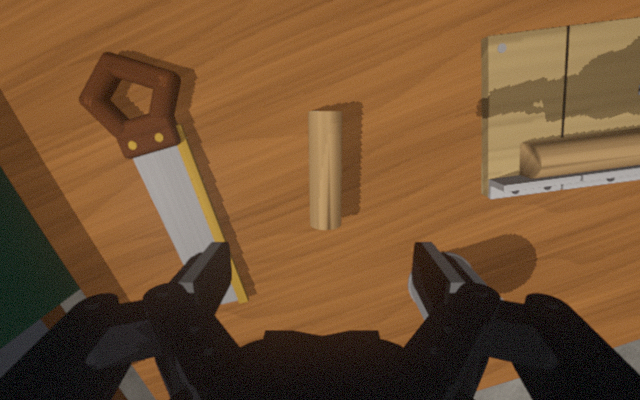

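```bash
python3 - <<'E'
from h import *
print(move([.514,-.348,.006],[np.pi,0,2.78]))
E
```

```text
[-1.190e-02  9.000e-03  4.781e-01 -1.000e-04 -3.400e-03 -4.000e-03]
```

>>> play_rows:
  deltas:
    - [-0.012, 0.009, 0.2, 0, -0.003, -0.004, 0]
    - [-0.012, 0.009, 0.3, 0, -0.003, -0.004, 0]
    - [-0.012, 0.009, 0.4, 0, -0.003, -0.004, 0]
    - [-0.012, 0.009, 0.476, 0, -0.003, -0.004, 0]
    - [-0.012, 0.009, 0.476, 0, -0.003, -0.004, 0]
    - [-0.012, 0.009, 0.476, 0, -0.003, -0.004, 0]

```text
clock: 12.35
position: [0.5115, -0.3465, 0.0027]
tool_rot: [3.141, -0.008, 2.78]
force: [-0.4, -0.1, -0.1]
grip_width: 0.0855
finger_force: 0.0
```

>>> play_rows:
  deltas:
    - [0, 0, 0, 0, 0, 0, 1]
    - [0, 0, 0, 0, 0, 0, 1]
    - [0, 0, 0, 0, 0, 0, 1]
    - [0, 0, 0, 0, 0, 0, 1]
    - [0, 0, 0, 0, 0, 0, 1]
    - [0, 0, 0, 0, 0, 0, 1]
    - [0, 0, 0, 0, 0, 0, 1]
    - [0, 0, 0, 0, 0, 0, 1]
  newtons: 40

```text
clock: 13.15
position: [0.5147, -0.3499, 0.0094]
tool_rot: [-3.141, 0.002, 2.778]
force: [-2.8, 2.2, 14.6]
grip_width: 0.039
finger_force: 39.3
```

>>> play_rows:
  deltas:
    - [0, 0, -0.1, 0, 0, 0, 1]
    - [0, 0, -0.2, 0, 0, 0, 1]
    - [0, 0, -0.3, 0, 0, 0, 1]
    - [0, 0, -0.4, 0, 0, 0, 1]
    - [0, 0, -0.4, 0, 0, 0, 1]

```text
clock: 13.65
position: [0.5162, -0.351, 0.2154]
tool_rot: [-3.139, 0.01, 2.778]
force: [1.0, -0.8, -0.6]
grip_width: 0.039
finger_force: 42.7
```

```bash
python3 - <<'E'
from h import *
o=observe();print(o["position"],o["grip_width"],o["force"],bmove([-.045,-.045,.2],[np.pi,0,np.pi/2]))
E
```

```text
[ 0.51617365 -0.35097998  0.21537741] 0.03897740448628505 [ 0.99298567 -0.78463813 -0.63760132] [0.2377 0.5901 0.0269 0.0027 0.0049 0.6863]
```

>>> play_rows:
  deltas:
    - [0.238, 0.59, 0.0, 0.003, 0.005, 0.686, 1]
    - [0.238, 0.59, 0.0, 0.003, 0.005, 0.686, 1]
    - [0.238, 0.59, 0.0, 0.003, 0.005, 0.686, 1]
    - [0.238, 0.59, 0.0, 0.003, 0.005, 0.686, 1]
    - [0.238, 0.59, 0.0, 0.003, 0.005, 0.686, 1]
    - [0.238, 0.59, 0.0, 0.003, 0.005, 0.686, 1]
    - [0.238, 0.59, 0.0, 0.003, 0.005, 0.686, 1]
    - [0.238, 0.59, 0.0, 0.003, 0.005, 0.686, 1]
    - [0.238, 0.59, 0.0, 0.003, 0.005, 0.686, 1]
    - [0.238, 0.59, 0.0, 0.003, 0.005, 0.686, 1]

```text
clock: 14.65
position: [0.5074, -0.0308, 0.2079]
tool_rot: [-3.131, -0.004, 1.336]
force: [0.7, 0.9, -0.7]
grip_width: 0.0387
finger_force: 42.6
```

```bash
python3 - <<'E'
from h import *
d=[np.pi,0,np.pi/2]
o=observe();print(w2b(o["position"]),o["tool_rot"],bmove([-.02,-.038,.1],d),bmove([-.02,-.038,.0285],d))
E
```

```text
[-0.04823261 -0.04346646  0.20786847] [-3.13114654 -0.0037501   1.33607426] [ 0.0104  0.0587  0.2152 -0.005  -0.0018 -0.0021] [ 0.0098  0.0602  0.3582 -0.005  -0.0018 -0.0021]
```

>>> play_rows:
  deltas:
    - [0.005, 0.055, 0.1, 0, 0, 0, 1]
    - [0.005, 0.055, 0.2, 0, 0, 0, 1]
    - [0.005, 0.055, 0.28, 0, 0, 0, 1]
    - [0.005, 0.055, 0.28, 0, 0, 0, 1]
    - [0.005, 0.055, 0.28, 0, 0, 0, 1]

```text
clock: 15.15
position: [0.5334, -0.0346, 0.068]
tool_rot: [-3.13, -0.003, 1.341]
force: [1.1, 0.1, -0.0]
grip_width: 0.0389
finger_force: 42.5
```

```bash
python3 - <<'E'
from h import *
d=[np.pi,0,np.pi/2]
o=observe();print(w2b(o["position"]),o["tool_rot"],bmove([-.02,-.038,.0285],d))
E
```

```text
[-0.02211698 -0.04119215  0.06802242] [-3.12984731e+00 -2.92350010e-03  1.34103859e+00] [ 0.0062  0.0052  0.079  -0.0056 -0.0014  0.0003]
```

>>> play_rows:
  deltas:
    - [0.006, 0.004, 0.04, -0.005, -0.001, 0, 1]
    - [0.006, 0.004, 0.065, -0.005, -0.001, 0, 1]
    - [0.006, 0.004, 0.078, -0.005, -0.001, 0, 1]
    - [0.006, 0.004, 0.078, -0.005, -0.001, 0, 1]
    - [0.015, 0.004, 0.078, -0.005, -0.001, 0, 1]
    - [0.025, 0.004, 0.078, -0.005, -0.001, 0, 1]
    - [0.03, 0.004, 0.078, -0.005, -0.001, 0, 1]
    - [0.035, 0.004, 0.078, -0.005, -0.001, 0, 1]
    - [0.035, 0.004, 0.078, -0.005, -0.001, 0, 1]

```text
clock: 16.05
position: [0.5387, -0.0175, 0.0279]
tool_rot: [-3.14, -0.0, 1.342]
force: [-0.3, -2.1, -1.6]
grip_width: 0.0391
finger_force: 42.6
```

```bash
python3 - <<'E'
from h import *
o=observe();print(w2b(o["position"]),o["tool_rot"],RB.inv().apply(o["force"]))
E
```

```text
[-0.02080474 -0.02339931  0.02790577] [-3.14046629e+00 -4.06090173e-04  1.34154952e+00] [ 0.20036812 -2.13309131 -1.58961752]
```

>>> play_rows:
  deltas:
    - [0.004, 0, 0, 0, 0, 0, 1]
    - [0.007, 0, 0, 0, 0, 0, 1]
    - [0.007, 0, 0, 0, 0, 0, 1]

```text
clock: 16.35
position: [0.5385, -0.0173, 0.0278]
tool_rot: [-3.14, 0.003, 1.339]
force: [-5.2, -18.8, 5.1]
grip_width: 0.0387
finger_force: 43.2
```

Firm contact with the stop. Partial release, then lift.

>>> play_rows:
  deltas:
    - [-0.004, 0, 0, 0, 0, 0, 1]
    - [-0.004, 0, 0, 0, 0, 0, 0.4]
    - [-0.004, 0, 0, 0, 0, 0, 0.4]
    - [-0.004, 0, 0, 0, 0, 0, 0.4]
    - [-0.004, 0, 0, 0, 0, 0, 0.4]
    - [-0.004, 0, -0.1, 0, 0, 0, 0.4]
    - [-0.004, 0, -0.2, 0, 0, 0, 0.4]
    - [-0.004, 0, -0.2, 0, 0, 0, 0.4]

```text
clock: 17.15
position: [0.5418, -0.0162, 0.1331]
tool_rot: [3.135, -0.003, 1.341]
force: [0.4, -0.9, -0.8]
grip_width: 0.0514
finger_force: 0.0
```

```bash
python3 - <<'E'
from h import *
o=observe(); print(w2b(o["position"]),o["grip_width"],bmove([-.075,-.020,.13],[np.pi,0,np.pi]))
E
```

```text
[-0.01805432 -0.0213755   0.13307207] 0.05139927093187393 [ 0.0028 -0.1139  0.0055  0.0036  0.0011 -0.7496]
```

>>> play_rows:
  deltas:
    - [0.003, -0.114, 0, 0.003, 0, -0.77, 0]
    - [0.003, -0.114, 0, 0.003, 0, -0.77, 0]
    - [0.003, -0.114, 0, 0.003, 0, -0.77, 0]
    - [0.003, -0.114, 0, 0.003, 0, -0.77, 0]
    - [0.003, -0.114, 0, 0.003, 0, -0.77, 0]
    - [0.003, -0.114, 0, 0.003, 0, -0.77, 0]
    - [0.003, -0.114, 0, 0.003, 0, -0.77, 0]
    - [0.003, -0.114, 0, 0.003, 0, -0.77, 0]
    - [0.003, -0.114, 0, 0.003, 0, -0.77, 0]
    - [0.003, -0.114, 0, 0.003, 0, -0.77, 0]

```text
clock: 18.15
position: [0.4841, -0.0015, 0.1279]
tool_rot: [-3.139, -0.005, 2.848]
force: [0.4, 0.2, -0.5]
grip_width: 0.0854
finger_force: 0.0
```

```bash
python3 - <<'E'
from h import *
o=observe(); print(w2b(o["position"]),o["tool_rot"],bmove([-.075,-.022,.013],[np.pi,0,np.pi]))
E
```

```text
[-0.07762567 -0.02030867  0.12793366] [-3.13866357 -0.00457203  2.84787596] [-0.0065 -0.0024  0.2298 -0.0013 -0.0022 -0.0302]
```

>>> play_rows:
  deltas:
    - [-0.006, -0.002, 0, 0, 0, -0.034, 0]
    - [-0.006, -0.002, 0.1, 0, 0, -0.034, 0]
    - [-0.006, -0.002, 0.17, 0, 0, -0.034, 0]
    - [-0.006, -0.002, 0.228, 0, 0, -0.034, 0]
    - [-0.006, -0.002, 0.228, 0, 0, -0.034, 0]
    - [-0.04, -0.002, 0.228, 0, 0, -0.034, 0]
    - [-0.055, -0.002, 0.228, 0, 0, -0.034, 0]
    - [-0.07, -0.002, 0.228, 0, 0, -0.034, 0]
    - [-0.085, -0.002, 0.228, 0, 0, -0.034, 0]
    - [-0.085, -0.002, 0.228, 0, 0, -0.034, 0]

```text
clock: 19.15
position: [0.5247, -0.0156, 0.0142]
tool_rot: [-3.139, -0.004, 2.912]
force: [-0.4, -0.4, 0.8]
grip_width: 0.0852
finger_force: 0.0
```

```bash
python3 - <<'E'
from h import *
o=observe(); print(w2b(o["position"]),o["tool_rot"],RB.inv().apply(o["force"]))
E
```

```text
[-0.03487375 -0.02475514  0.01418403] [-3.13918903 -0.00365597  2.91233776] [-0.27981774 -0.49547409  0.78293985]
```

>>> play_rows:
  deltas:
    - [-0.01, 0, 0, 0, 0, 0, 0]
    - [-0.018, 0, 0, 0, 0, 0, 0]
    - [-0.024, 0, 0, 0, 0, 0, 0]
    - [-0.028, 0, 0, 0, 0, 0, 0]
    - [-0.031, 0, 0, 0, 0, 0, 0]
    - [-0.034, 0, 0, 0, 0, 0, 0]
    - [-0.034, 0, 0, 0, 0, 0, 0]

```text
clock: 19.85
position: [0.5375, -0.0187, 0.0131]
tool_rot: [-3.138, -0.011, 2.912]
force: [-17.3, 6.5, 10.9]
grip_width: 0.0856
finger_force: 8.7
```

```bash
python3 - <<'E'
from h import *
o=observe(); print(w2b(o["position"]),o["tool_rot"],RB.inv().apply(o["force"]))
E
```

```text
[-0.02175715 -0.02480411  0.01311711] [-3.13784426 -0.01061265  2.91235511] [-18.34970468   2.39590766  10.94704534]
```

>>> play_rows:
  deltas:
    - [0.04, 0, 0, 0, 0, 0, 0]
    - [0.08, 0, -0.03, 0, 0, 0, 0]
    - [0.08, 0.04, -0.07, 0, 0, 0, 1]
    - [0.08, 0.04, -0.07, 0, 0, 0, 1]
    - [0.08, 0.04, -0.07, 0, 0, 0, 1]
    - [0.08, 0.04, -0.07, 0, 0, 0, 1]
    - [0.08, 0.04, -0.07, 0, 0, 0, 1]
    - [0.08, 0.04, -0.07, 0, 0, 0, 1]
    - [0.08, 0.04, -0.07, 0, 0, 0, 1]

```text
clock: 20.75
position: [0.5059, 0.0091, 0.0484]
tool_rot: [-3.139, -0.005, 2.912]
force: [0.8, -0.3, -0.7]
grip_width: -0.0001
finger_force: 0.0
```

```bash
python3 - <<'E'
from h import *
o=observe(); print(w2b(o["position"]),o["tool_rot"],o["grip_width"],bmove([-.03,-.005,.048],[np.pi,0,np.pi]))
C,f=shot("wrist","w6.png"); cv2.imwrite("pics/t6.png",cv2.resize(shot("top","t6f.png")[1][160:240,280:380],None,fx=6,fy=6,interpolation=cv2.INTER_CUBIC))
E
```

```text
[-0.05886078 -0.004999    0.04841551] [-3.13859494 -0.00549178  2.91237461] -6.598661545059198e-05 [-0.0577 -0.0001  0.0005 -0.0014 -0.0026  0.0006]
```

View pics/w6.png

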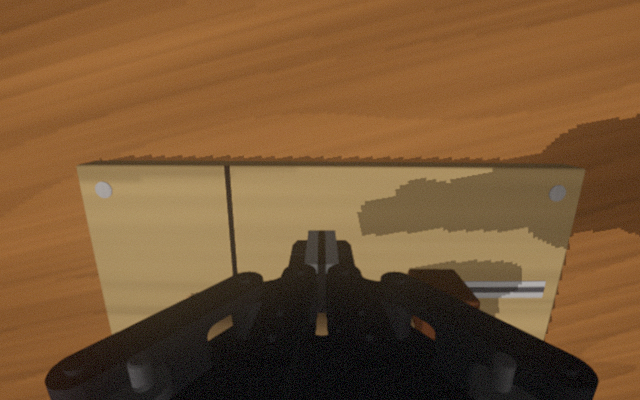

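>>> play_rows:
  deltas:
    - [0, 0, -0.1, 0, 0, 0, 1]
    - [0, 0, -0.2, 0, 0, 0, 1]
    - [-0.06, 0, -0.3, 0, 0, 0, 1]
    - [-0.12, 0, -0.4, 0, 0, 0, 1]
    - [-0.12, 0, -0.4, 0, 0, 0, 1]
    - [-0.12, 0, -0.4, 0, 0, 0, 1]

```text
clock: 21.45
position: [0.5673, -0.0043, 0.2505]
tool_rot: [-3.14, -0.001, 2.912]
force: [-0.5, -0.2, -0.6]
grip_width: -0.0004
finger_force: 0.0
```

```bash
python3 - <<'E'
from h import *
o=observe(); print(w2b(o["position"]))
C,f=shot("wrist","w7.png"); np.savez("pics/w7.npz",p=C[2],q=C[3].as_quat())
cv2.imwrite("pics/w7c.png",cv2.resize(f[80:280,190:450],None,fx=3,fy=3,interpolation=cv2.INTER_CUBIC))
E
```

```text
[ 0.0039867  -0.00400264  0.25049152]
```

View pics/w7c.png

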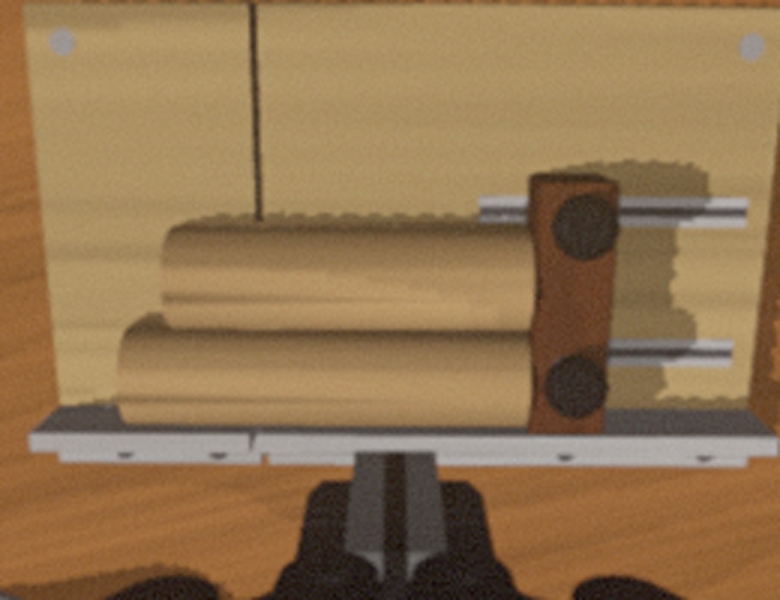

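```bash
python3 - <<'E'
from h import *
z=np.load("pics/w7.npz"); K,D,_,_=cal("wrist"); C=(K,D,z["p"],Ro.from_quat(z["q"]))
q=lambda x,y:(190+x/3,80+y/3)
for n,p,zz in (("short end",q(162,285),.056),("long end",q(118,380),.056),("butt short",q(533,285),.056),("butt long",q(530,380),.056),("stop top near",q(529,178),.054),("stop top far",q(530,430),.054)):
    print(n,w2b(cast(C,[p],zz)[0]).round(4))
print(bmove([-.045,-.004,.09],[np.pi,0,np.pi]),bmove([-.045,-.004,.048],[np.pi,0,np.pi]))
E
```

```text
short end [ 0.009  -0.0914  0.056 ]
long end [ 0.0467 -0.111   0.056 ]
butt short [0.0086 0.0482 0.056 ]
butt long [0.0461 0.0486 0.056 ]
stop top near [-0.031   0.0453  0.054 ]
stop top far [0.0675 0.0499 0.054 ]
[ 0.0938  0.0012  0.3177 -0.0012 -0.0019  0.0006] [ 0.0934  0.0014  0.4017 -0.0012 -0.0019  0.0006]
```

>>> play_rows:
  deltas:
    - [0.094, 0, 0.05, 0, -0.002, 0, 1]
    - [0.094, 0, 0.15, 0, -0.002, 0, 1]
    - [0.094, 0, 0.25, 0, -0.002, 0, 1]
    - [0.094, 0, 0.35, 0, -0.002, 0, 1]
    - [0.094, 0, 0.4, 0, -0.002, 0, 1]
    - [0.094, 0, 0.4, 0, -0.002, 0, 1]
    - [0.07, 0, 0.4, 0, -0.002, 0, 1]
    - [0.052, 0, 0.4, 0, -0.002, 0, 1]
    - [0.046, 0, 0.4, 0, -0.002, 0, 1]
    - [0.046, 0, 0.4, 0, -0.002, 0, 1]

```text
clock: 22.5
position: [0.5424, 0.0009, 0.0492]
tool_rot: [-3.139, 0.0, 2.912]
force: [-0.4, 0.4, 0.1]
grip_width: -0.0001
finger_force: 0.0
```

```bash
python3 - <<'E'
from h import *
o=observe(); print(w2b(o["position"]),o["tool_rot"],RB.inv().apply(o["force"]))
E
```

```text
[-0.02139672 -0.00463457  0.04922688] [-3.13914045e+00  9.45317205e-05  2.91241336e+00] [-0.43674898  0.31040281  0.09974813]
```

>>> play_rows:
  deltas:
    - [-0.004, 0, 0.001, 0, 0, 0, 1]
    - [-0.007, 0, 0.002, 0, 0, 0, 1]
    - [-0.01, 0, 0.004, 0, 0, 0, 1]
    - [-0.012, 0, 0.005, 0, 0, 0, 1]
    - [-0.012, 0, 0.005, 0, 0, 0, 1]

```text
clock: 23.0
position: [0.5467, -0.0001, 0.0464]
tool_rot: [-3.138, -0.003, 2.913]
force: [-12.2, 2.4, 22.7]
grip_width: 0.0002
finger_force: 11.5
```

```bash
python3 - <<'E'
from h import *
o=observe(); print(w2b(o["position"]),o["tool_rot"],RB.inv().apply(o["force"]))
E
```

```text
[-0.01696289 -0.00455397  0.04644878] [-3.13835453e+00 -3.03174672e-03  2.91305782e+00] [-12.40741511  -0.43050028  22.67544818]
```

>>> play_rows:
  deltas:
    - [-0.002, 0, -0.002, 0, 0, 0, 1]
    - [-0.004, 0, -0.003, 0, 0, 0, 1]
    - [-0.005, 0, -0.003, 0, 0, 0, 1]
    - [-0.005, 0, -0.003, 0, 0, 0, 1]

```text
clock: 23.4
position: [0.547, -0.0002, 0.0468]
tool_rot: [-3.138, -0.007, 2.914]
force: [-18.0, 6.3, 10.1]
grip_width: 0.0002
finger_force: 10.9
```

```bash
python3 - <<'E'
from h import *
o=observe(); print(w2b(o["position"]),o["tool_rot"],RB.inv().apply(o["force"]))
E
```

```text
[-0.0166894  -0.00460881  0.04684893] [-3.13752481 -0.00738898  2.91361804] [-19.01191292   2.03986377  10.08519046]
```

>>> play_rows:
  deltas:
    - [-0.002, 0, 0, 0, 0, 0, 1]
    - [-0.002, 0, 0.0005, 0, 0, 0, 1]
    - [-0.002, 0, 0.0005, 0, 0, 0, 1]
    - [-0.002, 0, 0.0005, 0, 0, 0, 1]
    - [-0.002, 0, 0.0005, 0, 0, 0, 1]
    - [-0.002, 0, 0.0005, 0, 0, 0, 1]
    - [-0.002, 0, 0.0005, 0, 0, 0, 1]
    - [-0.002, 0, 0.0005, 0, 0, 0, 1]

```text
clock: 24.2
position: [0.5471, -0.0002, 0.0466]
tool_rot: [-3.137, -0.009, 2.914]
force: [-24.6, 7.3, 19.3]
grip_width: -0.0001
finger_force: 15.8
```

```bash
python3 - <<'E'
from h import *
for i in range(4):
    o=observe(); print(w2b(o["position"]),RB.inv().apply(o["force"])); f=grab_frame("side")
h=cv2.cvtColor(grab_frame("top")[:,:,::-1].copy(),cv2.COLOR_BGR2HSV)
E
```

```text
[-0.01657389 -0.00463196  0.04664928] [-25.60026395   1.52943984  19.28109634]
[-0.01657061 -0.00461655  0.04666503] [-25.74555655   1.29936526  18.25656547]
[-0.01656941 -0.00461503  0.0466738 ] [-24.98729875   1.09525002  18.15899833]
[-0.01654828 -0.00464335  0.04667708] [-25.42313348   1.54089297  18.37067497]
```

```bash
python3 -c "
from workcell import *
print(job_done())"
```

```text
the job is handed in; nothing more can be done
None
```

I handed the job in at about 24 s on the robot's clock, with the arm still holding: both sticks lie flat side by side, long one at the fence, both against the stop block to within about 1 mm by camera. The shut fingers push the short outer stick with about 25 N towards the fence and 18 N down, roughly 55 mm on the stop block's side of the slot; no verdict came back.

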